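Seat a lens blank in the strain viewer and clip it

ROBOT

A 6-joint arm with a two-finger parallel gripper is mounted at the origin on a cart in front of the work surface, level with it; the furniture and walls round the work are solid. World frame = base frame: x ahead of the robot, y to its left, z up, the work surface at z = 0. Lengths are in m, angles in rad, forces in N, time in s.
With the tool pointing down it reaches from about 0.35 to 0.725 m from the base axis. Payload 6 kg.
Tool frame: the origin (TCP) lies at the very end of the fingers, on their centre line; the grasp point (between the pads) lies 19 mm behind it; z points along the fingers, y is the line along which they close (so a half turn about z gives the same grasp; the last joint's range is limited). The gripper opens to 85 mm and grips with 20 to 120 N. Pads are 22 mm wide; open, the fingers measure 114 mm over their backs; the gripper's body (76 mm by 85 mm) begins 54 mm behind the grasp point. The pads swing forward as they close: fully open they stand 13 mm farther back than shut.
Start: joints at [1.568, 0.04, 0.085, 0, -1.615, -0.334], TCP at [0.198, 0.566, 0.231] pointing down, gripper open.
Joint ranges: [-2.56, 2.56], [-1.29, 2.01], [-1.08, 1.49], [-3.29, 1.98], [-2.81, -0.18], [-2.99, 2.99]. Speed limits (rad/s): [2.57, 2.57, 3.01, 3.14, 3.14, 3.14].

INTERFACE

Orientations are given as a unit quaternion [x, y, z, w].
In Python, from cell import env gives the robot as it stands.
- The arm moves only by the tool play_rows, never from a script. Its argument "series" is a list of rows, each a list of 3 entries, a list of its own where there are three numbers: the turn, a rotation vector about the tool's x, y, z in degrees, then the shift along the tool's x, y, z in mm, then the closure, from 0 (fully open) to 1 (shut). In form: [[[wx, wy, wz], [x, y, z], fingers], ...]. A call has 1 to 5 rows; each row shifts and turns the commanded pose from where the row before left it, along the tool's axes as they then stand; what a row does not reach is not made up. A row lasts 1/8 s, in which the tool goes at most 62.5 mm and 10.7 degrees, less where a joint would pass 70% of its speed; a pose out of reach is approached as far as the arm can. A call with a gripper value outside its range is refused whole. The fingers move at their own pace and stop on an object; "grip_force" is the grip in N (left out, the last holds). Time passes only in rows, so rows that do not move let the fingers close. It gives the time, the measured TCP pose, the force, the opening and the grip force at its end, in the units of the state.
- env.get_obs(): the state, without advancing time (a new reading comes with each control period).
- env.snapshot(name): name is "side" or "top"; returns a dict with "img" (384x512x3 uint8, red, green, blue), "vfov" (degrees; the focal length in pixels is half the picture's height over the tangent of half this angle, whatever the lens; pixels are square), "cx", "cy" (the principal point, pixels), "origin" and "orientation" of the camera in the world. Camera axes: x right, y down, z forward; pixel columns grow to the right and rows downward; lengths in m; the calibration is good to about 2 mm. A picture is of the moment at which its call begins. There is no depth.
- env.finish_job(): hands the job in; it is judged then, once.
Trained networks look in the newest picture that a camera, given by its name, has taken for a name from the list of things; names that differ only in an ending like _2 or _b are one class to them, and where a whole thing is asked for, a point or a joint stands for the part that bears it (a point fixed in the world has none). Each returns a list of dicts, best first, with "conf" (0 to 1); they miss things now and then, are a little off and sometimes report something else, mostly with a low value. They report only what shows in the picture. A call takes as long as a camera call. They do not tell look-alikes from the thing itself.
- env.cut_out(camera, query): "region" (384x512 bool, what is visible of it) and "point" ([column, row] in pixels, amid what is visible of it).
The state is a dict: "time": time; "q": joint angles; "qd": joint speeds; "tau": joint torques, N m; "tool_pos": TCP position; "eef_rot": TCP orientation; "wrist_force": force on the tool from outside, world axes, zero at the start; "wrist_torque": the same for the moment, N m; "width": finger opening in m; "gripper_force": force on a finger pad.
Only numpy, scipy, OpenCV 4.12 (cv2) and the standard library are available. Lean on these libraries where they do the work, as an engineer would, in place of code of your own. Each camera call takes 0.05 s, during which the arm holds its last target. There are 200 camera calls.

TASK

Load the strain viewer: with your fingertips, gently nudge the brown lens blank across the deck of the grey metal stage until it drops over the rim and lies flat in the round cell, then push the red pin to swing the steel clip round against its stop, so that its nose lies over the lens. The lens is only to be pushed, lightly and never gripped, lifted or pushed off the stage, and the other things on the bench stay where they are.

Things in the scene. Friction and masses are not known exactly. Their poses are not given: they have to be found in the camera images.
- stage: fixed dark grey metal stage of the strain viewer, a low plate 130 mm (its x) by 240 mm (its y) on rubber feet, flat deck 24 mm above the bench. Origin at the centre of its underside on the bench, z up. The round cell (74 mm wide, 7 mm deep, 1.5 mm chamfer on its rim, white window in its floor, white scale marks round it) is centred at x 0, y +25 mm; the clip is at the +y end; the bare deck on the -y side is where the lens waits.
- lens: loose brown round lens blank on the deck, 70 mm wide, vertical edge 9 mm thick, flat underside, top domed to 12.5 mm, 60 g; slides easily. Origin: centre of underside, z up. Over the rim it tips nose-down with its rear edge a few mm up, and drops flat when pushed on to the middle. In the cell its edge stands 2 mm, its middle 5.5 mm above the deck.
- cell (a point): centre of the cell's floor, 17 mm above the bench, 7 mm below the deck; axes as the stage's. The lens in its cell has its origin here, with 2 mm of play all round.
- clip_pivot (a point): the clip's pivot axis (vertical) at deck height, 72 mm from the cell's centre along the stage's +y; axes as the stage's.
- clip_pin (a point): middle of the clip's red upright thumb pin: 10 mm thick, standing from 8.5 to 26.5 mm above the deck (this point at 17.5 mm), 36 mm from the pivot axis on the steel arm, which is 12 mm wide, 50 mm long from the pivot, and lies 6 to 8.5 mm above the deck.
- clip (a joint): angle of the swing clip about clip_pivot, rad: 0 = closed, at its stop, arm pointing from the pivot at the cell's centre (stage's -y) with its nose over the lens; grows as it opens, clockwise from above; at 1.57 the arm points along the stage's -x, clear of the cell; limit 2.0. It turns with light friction (about 1 N at the pin) and stays where it is left.
- swab_cup: steel cup of cotton swabs, 57 mm wide, 99 mm tall, standing at the back; origin at the centre of its underside
- med_box: small carton 29x83x47 mm at the back; origin at the centre of its underside
- dropper: brown dropper bottle, 33 mm wide, 102 mm tall, at the back; origin at the centre of its underside
- amber_jar: amber jar with white cap, 44 mm wide, 59 mm tall, in the back left corner; origin at the centre of its underside
- penlight: blue penlight 13x130x14 mm lying to the right of the stage; origin at the centre of its underside, long axis y
- occluder: black eye-occluder paddle 58x187x5 mm lying to the right of the stage; origin at the centre of its underside, long axis y
Things that resemble listed ones, but are neither listed nor needed, are in the scene too. Several things have the shape of the lens; the one meant has the colours described above.

How it is judged:
By the outcome, as a careful person would: the job done as asked, in the order asked, and still so for the second after the job is handed in, with the robot touching nothing.
It also fails if it takes over 51 s, if anything falls off the work surface, if the arm or the gripper's body presses on something with over 40 N, if the wrist force passes 120 N, or if a joint passes its speed limit or range.

## Working session

There is one attempt and no reset: what is moved stays moved. The work goes in short steps, Python scripts to look and compute and a tool call to move; the robot and the scene stay as the last step left them, time stands still between calls to the robot, and variables do not carry over. Pictures are saved under pics/ and viewed, at most 10 in all, crops included, and the job is handed in when it is done.

Besides the shell and the picture viewer there is one more tool, called after "Call:" as name(argument=value, ...) on one line, values as JSON. play_rows: Moves the arm, as the interface text tells. Its arguments: {"type":"object","properties":{"series":{"type":"array"},"grip_force":{"type":"number"}},"required":["series"]}

```bash
ls; mkdir -p pics
cat > h.py <<'E'
import numpy as np,cv2
from cell import env
from scipy.spatial.transform import Rotation as R
def snap(n,f=None):
    s=env.snapshot(n)
    if f: cv2.imwrite('pics/'+f,s['img'][:,:,::-1])
    return s
def cam(s):
    o=np.array(s['orientation']); M=R.from_quat(o).as_matrix() if o.size==4 else o.reshape(3,3)
    return M,np.array(s['origin']),s['img'].shape[0]/2/np.tan(np.radians(s['vfov'])/2)
def ray(s,u,v):
    M,o,f=cam(s); d=M@np.array([(u-s['cx'])/f,(v-s['cy'])/f,1]); return o,d/np.linalg.norm(d)
def onz(s,u,v,z):
    o,d=ray(s,u,v); return o+d*(z-o[2])/d[2]
def proj(s,p):
    M,o,f=cam(s); c=M.T@(np.array(p)-o); return [s['cx']+f*c[0]/c[2],s['cy']+f*c[1]/c[2]]
def tri(a,b):
    (o1,d1),(o2,d2)=a,b; t=np.linalg.lstsq(np.c_[d1,-d2],o2-o1,rcond=None)[0]
    return (o1+d1*t[0]+o2+d2*t[1])/2, np.linalg.norm(o1+d1*t[0]-o2-d2*t[1])
E
python3 - <<'E'
from h import *
o=env.get_obs();print(o['time'],o['tool_pos'],o['eef_rot'],o['width'])
S={}
for n in('top','side'):
    s=S[n]=snap(n,n+'0.png');print(n,s['origin'],s['orientation'],s['vfov'],s['cx'],s['cy'])
    for q in('lens','stage','clip','clip_pin','cell'):
        for r in env.cut_out(n,q)[:4]:print(n,q,round(r['conf'],2),r['point'],r['region'].sum())
cv2.imwrite('pics/both.png',cv2.resize(np.hstack([S['top']['img'],S['side']['img']])[:,:,::-1],None,fx=.78,fy=.78))
E
```

```text
pics
0.0 [0.19810204 0.56601116 0.23026741] [ 9.85852816e-01 -1.67611052e-01 -9.94666764e-05  8.66049219e-04] 0.08494882178697781
top [ 0.46550486 -0.20752044  0.95167693] [ 0.70899495 -0.70293185  0.03387004 -0.0454509 ] 56.93622991316613 255.79172704559622 191.89217708266958
top lens 0.89 [314.4, 213.1] 533
top lens 0.84 [257.8, 208.7] 561
top lens 0.7 [309.6, 250.9] 538
top stage 0.85 [234.0, 203.4] 3943
top clip 0.57 [200.4, 214.8] 121
top clip_pin 0.73 [287.5, 136.2] 417
top clip_pin 0.53 [201.9, 214.8] 81
top cell 0.7 [233.3, 203.2] 4002
top cell 0.59 [286.2, 132.8] 415
side [0.4222386  0.62163329 0.76605324] [-0.07586382  0.89937145 -0.4281232   0.04567493] 52.77811106493416 255.11374780846506 194.39053282032876
side lens 0.71 [314.7, 191.0] 309
side lens 0.65 [267.5, 237.3] 2670
side lens 0.62 [286.4, 187.9] 278
side lens 0.6 [275.8, 214.6] 341
side stage 0.59 [267.6, 235.7] 2777
side stage 0.17 [274.6, 251.8] 119
side clip 0.7 [267.0, 233.1] 2737
side clip 0.55 [271.7, 253.7] 95
side clip_pin 0.48 [275.2, 248.5] 98
side cell 0.94 [267.7, 234.9] 2888
```

View pics/top0.png

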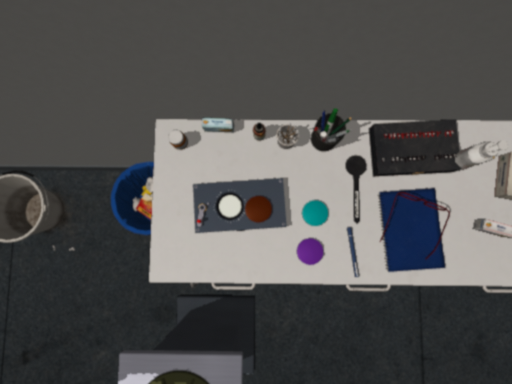

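View pics/side0.png

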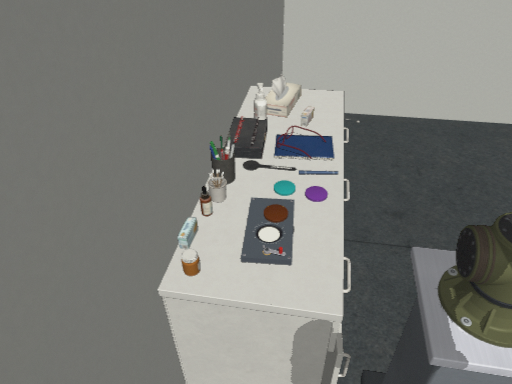

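The tops show three lens shapes: brown at top (258,209)/side (276,214) on the stage deck, teal (315,213), and purple (310,251), both on the bench. Brown on the deck fits the description. I'll confirm this in an enlarged crop and measure the stage.

Run:
```python
from h import *
S={};P={}
for n in('top','side'):
    s=S[n]=snap(n)
    im=s['img'].astype(int)
    if n=='top':
        r=[r for r in env.cut_out(n,'stage')][0]['region'].astype(np.uint8)
        r=cv2.morphologyEx(r,cv2.MORPH_CLOSE,np.ones((15,15)))
        c=max(cv2.findContours(r,0,2)[0],key=cv2.contourArea)
        b=cv2.boxPoints(cv2.minAreaRect(c));w=np.array([onz(s,*p,.024) for p in b]);print('stage',b.round(1).tolist(),w.round(4).tolist(),w.mean(0),np.linalg.norm(np.diff(w,axis=0),axis=1))
    H,Sa,V=[x.astype(int) for x in cv2.split(cv2.cvtColor(s['img'],cv2.COLOR_RGB2HSV))]
    x0,y0,x1,y1=(185,170,290,240) if n=='top' else (240,195,300,265)
    def blob(m,name):
        mm=np.zeros(m.shape,np.uint8);mm[y0:y1,x0:x1]=m[y0:y1,x0:x1]
        k,l,st,ce=cv2.connectedComponentsWithStats(mm)
        for i in np.argsort(-st[1:,4])[:3]+1:
            print(n,name,st[i].tolist(),ce[i].round(1));P.setdefault((n,name),ce[i])
    red=((H<12)|(H>170))&(Sa>120)
    blob((red&(V>40)).astype(np.uint8),'red')
    blob(((V>150)&(Sa<60)).astype(np.uint8),'white')
    cv2.imwrite(f'pics/{n}c.png',cv2.resize(s['img'][y0:y1,x0:x1,::-1],None,fx=6,fy=6,interpolation=cv2.INTER_CUBIC))
for k in('red','white'):print(k,tri(ray(S['top'],*P['top',k]),ray(S['side'],*P['side',k])))
a=cv2.imread('pics/topc.png');b=cv2.imread('pics/sidec.png')
h=600;a=cv2.resize(a,(440,293));b=cv2.resize(b,(360,420));o=np.zeros((420,800,3),np.uint8);o[:293,:440]=a;o[:,440:]=b;cv2.imwrite('pics/crop.png',o)
```

```text
stage [[191.1999969482422, 183.3000030517578], [282.6000061035156, 177.10000610351562], [286.0, 227.0], [194.60000610351562, 233.1999969482422]] [[0.5916, -0.0202, 0.024], [0.61, -0.2622, 0.024], [0.4786, -0.2712, 0.024], [0.4602, -0.033, 0.024]] [ 0.53510238 -0.14666952  0.024     ] [0.24277198 0.13171    0.23891619]
top red [245, 196, 27, 26, 547] [258.2 208.7]
top red [197, 220, 4, 3, 11] [198.6 220.9]
top white [185, 170, 105, 70, 2507] [229.3 204. ]
top white [219, 195, 22, 22, 368] [229.6 205.7]
side red [264, 205, 24, 17, 314] [275.4 213. ]
side red [279, 247, 4, 7, 24] [280.4 249.8]
side white [240, 195, 60, 70, 998] [272.4 220.7]
side white [258, 227, 22, 15, 254] [268.5 233.9]
side white [240, 259, 29, 6, 55] [251.1 263.3]
red (array([ 0.52400328, -0.19858604,  0.02877594]), np.float64(0.002864590970966091))
white (array([ 0.52786953, -0.12651964,  0.06508846]), np.float64(0.012847539006774223))
```

View pics/crop.png

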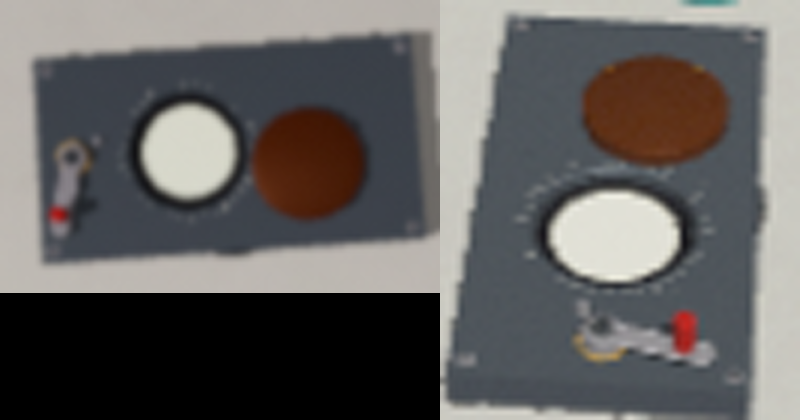

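The crop confirms the brown lens lies on the deck (top px ~258,209), touching-close to the white cell (230,206). The red pin is at (199,221), and the clip is open towards the robot.

```bash
cat >> h.py <<'E'
def blobs(s,n):
    H,Sa,V=[x.astype(int) for x in cv2.split(cv2.cvtColor(s['img'],cv2.COLOR_RGB2HSV))]
    x0,y0,x1,y1=(192,190,280,232) if n=='top' else (252,200,296,258)
    out={}
    for name,m in(('red',((H<12)|(H>170))&(Sa>120)&(V>40)),('white',(V>150)&(Sa<60))):
        mm=np.zeros(m.shape,np.uint8);mm[y0:y1,x0:x1]=m[y0:y1,x0:x1]
        k,l,st,ce=cv2.connectedComponentsWithStats(mm)
        out[name]=[(ce[i],st[i,4]) for i in np.argsort(-st[1:,4])+1 if st[i,4]>5]
    return out
E
python3 - <<'E'
from h import *
S={n:snap(n) for n in('top','side')};B={n:blobs(S[n],n) for n in S}
for k,z,j in(('white',.017,0),('red',.0335,0),('red',.046,1)):
    p=[B[n][k][j][0] for n in S]
    print(k,[np.round(onz(S[n],*q,z),4) for n,q in zip(S,p)],tri(*[ray(S[n],*q) for n,q in zip(S,p)]))
from scipy.optimize import least_squares
# stage pose from corners in both views
t=np.array([[194.6,233.2],[191.2,183.3],[282.6,177.1],[286,227]])
print(env.get_obs()['time'])
s=S['top']
for y in (4,3,5):
    yaw=np.radians(y);c=onz(s,*B['top']['white'][0][0],.017)
    ex=np.array([np.cos(yaw),np.sin(yaw),0]);ey=np.array([-np.sin(yaw),np.cos(yaw),0])
    c=c-25e-3*ey;c[2]=.024
    for n in S: print(y,n,[np.round(proj(S[n],c+a*ex+b*ey),1).tolist() for a,b in((-.065,.12),(.065,.12),(.065,-.12),(-.065,-.12))],np.round(proj(S[n],c+.097*ey),1))
E
```

```text
white [array([ 0.5333, -0.1227,  0.017 ]), array([ 0.531 , -0.1236,  0.017 ])] (array([ 0.5321122 , -0.12289573,  0.01773112]), np.float64(0.0023643717303264036))
red [array([ 0.5251, -0.1985,  0.0335]), array([ 0.5222, -0.1929,  0.0335])] (array([ 0.5241581 , -0.19857449,  0.02840371]), np.float64(0.0026033761461951117))
red [array([ 0.4917, -0.0467,  0.046 ]), array([ 0.4892, -0.044 ,  0.046 ])] (array([ 0.49060149, -0.04633651,  0.04345683]), np.float64(0.002414180349589172))
0.85
4 top [[194.4, 232.6], [192.4, 183.3], [282.8, 177.7], [286.2, 227.0]] [202.1 207.2]
4 side [[290.4, 260.4], [239.1, 256.9], [250.1, 197.2], [293.3, 199.5]] [265.4 251.9]
3 top [[193.9, 232.0], [192.8, 182.7], [283.3, 178.6], [285.8, 228.0]] [202.1 206.8]
3 side [[289.7, 260.7], [238.6, 256.5], [251.0, 197.0], [294.1, 199.8]] [264.9 251.9]
5 top [[194.8, 233.2], [192.0, 184.0], [282.3, 176.8], [286.6, 226.0]] [202.1 207.7]
5 side [[291.1, 260.1], [239.7, 257.3], [249.2, 197.4], [292.4, 199.3]] [265.9 251.9]
```

Call:
play_rows(series=[[[0,0,0],[38,44,0],0.64],[[0,0,0],[38,45,0],0.64],[[0,0,0],[38,45,0],0.64],[[0,0,0],[38,45,0],0.64],[[0,0,0],[38,45,0],0.64]])

```text
time: 1.48
tool_pos: [0.3039, 0.2903, 0.2316]
eef_rot: [0.986, -0.167, 0.0, -0.0]
wrist_force: [1.0, -0.2, -0.7]
width: 0.0306
gripper_force: 0.0
```

Call:
play_rows(series=[[[0,0,0],[38,44,0],0.64],[[0,0,0],[38,45,0],0.64],[[0,0,0],[38,45,0],0.64],[[0,0,0],[38,45,0],0.64],[[0,0,0],[38,45,0],0.64]])

```text
time: 2.1
tool_pos: [0.4091, 0.016, 0.2318]
eef_rot: [0.986, -0.167, 0.001, -0.001]
wrist_force: [1.4, 0.9, 0.2]
width: 0.0303
gripper_force: 0.0
```

Call:
play_rows(series=[[[0,0,0],[38,44,0],0.64],[[0,0,0],[38,45,0],0.64],[[0,0,0],[38,45,0],0.64],[[0,0,0],[38,45,0],0.64],[[0,0,0],[38,45,0],0.64]])

```text
time: 2.72
tool_pos: [0.5146, -0.2585, 0.2315]
eef_rot: [0.986, -0.168, 0.0, 0.0]
wrist_force: [0.8, 0.9, 1.3]
width: 0.0308
gripper_force: 0.0
```

Call:
play_rows(series=[[[0,0,10],[0,0,20],0.64],[[0,0,10],[0,0,20],0.64],[[0,0,10],[0,0,20],0.64],[[0,0,10],[0,0,20],0.64],[[0,0,10],[0,0,20],0.64]])

```text
time: 3.35
tool_pos: [0.5141, -0.2564, 0.1307]
eef_rot: [0.821, -0.571, 0.0, 0.0]
wrist_force: [-0.1, -0.1, -1.0]
width: 0.0305
gripper_force: 0.0
```

Call:
play_rows(series=[[[0,0,9],[0,0,10],0.64],[[0,0,9],[0,0,10],0.64],[[0,0,9],[0,0,0],0.64],[[0,0,0],[0,0,0],0.64]])

```text
time: 3.85
tool_pos: [0.5141, -0.2564, 0.1113]
eef_rot: [-0.668, 0.744, -0.0, -0.0]
wrist_force: [-0.0, 0.3, 0.6]
width: 0.031
gripper_force: 0.0
```

Call:
play_rows(series=[[[0,0,0],[4,-3.5,30],0.64],[[0,0,0],[0,0,30],0.64],[[0,0,0],[0,0,0],0.64]])

```text
time: 4.22
tool_pos: [0.5156, -0.2603, 0.0489]
eef_rot: [-0.668, 0.744, 0.002, -0.001]
wrist_force: [-0.6, 0.3, 0.4]
width: 0.0308
gripper_force: 0.0
```

Run:
```python
from h import *
o=[]
for n,(x0,y0,x1,y1) in(('top',(185,170,295,240)),('side',(235,160,305,265))):
    s=snap(n);b=blobs(s,n);print(n,[(k,[(np.round(c,1).tolist(),int(a)) for c,a in v]) for k,v in b.items()],np.round(proj(s,env.get_obs()['tool_pos']),1))
    o.append(cv2.resize(s['img'][y0:y1,x0:x1,::-1],(440,280) if n=='top' else (360,540),interpolation=cv2.INTER_CUBIC))
a=np.zeros((540,800,3),np.uint8);a[:280,:440]=o[0];a[:,440:]=o[1];cv2.imwrite('pics/c2.png',a)
```

```text
top [('red', [([198.1, 220.7], 16)]), ('white', [([255.8, 230.1], 124)])] [282.6 211.7]
side [('red', [([275.4, 213.0], 323), ([280.4, 249.8], 24)]), ('white', [([268.6, 233.9], 257), ([293.9, 234.8], 152), ([274.3, 252.0], 60)])] [280.1 193.1]
```

View pics/c2.png

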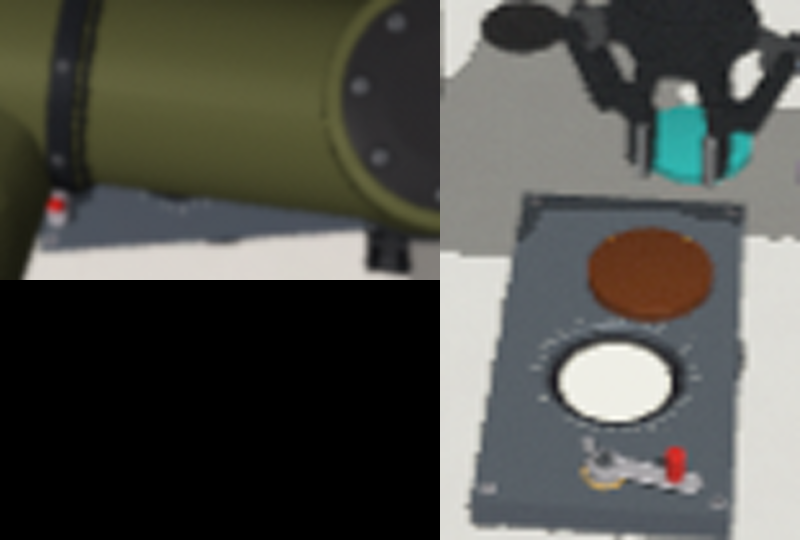

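The side crop shows both fingertips straddling the brown lens's axis at (274,195) and (288,197). The lens is at (275,213), and the tip height matches the TCP. Next I lower and approach.

Call:
play_rows(series=[[[0,0,0],[0,-1,10],0.64],[[0,0,0],[0,0,7],0.64],[[0,0,0],[0,0,3.5],0.64],[[0,0,0],[0,0,0],0.64]])

```text
time: 4.82
tool_pos: [0.518, -0.2608, 0.0306]
eef_rot: [-0.667, 0.745, 0.0, -0.0]
wrist_force: [-0.2, -0.4, 0.3]
width: 0.0308
gripper_force: 0.0
```

Call:
play_rows(series=[[[0,0,0],[-4,0,0],0.64],[[0,0,0],[-4,0,0],0.64],[[0,0,0],[-3,0,0],0.64],[[0,0,0],[-3,0,0],0.64],[[0,0,0],[-3,0,0],0.64]])

```text
time: 5.45
tool_pos: [0.5201, -0.2437, 0.0309]
eef_rot: [-0.667, 0.745, -0.0, -0.0]
wrist_force: [0.1, 0.8, -0.4]
width: 0.0304
gripper_force: 0.0
```

Call:
play_rows(series=[[[0,0,0],[-3,0,0],0.64],[[0,0,0],[-3,0,0],0.64],[[0,0,0],[-3,0,0],0.64],[[0,0,0],[-3,0,0],0.64],[[0,0,0],[-3,0,0],0.64]])

```text
time: 6.08
tool_pos: [0.5217, -0.2289, 0.0308]
eef_rot: [-0.667, 0.745, -0.0, -0.0]
wrist_force: [-0.2, 0.4, 0.4]
width: 0.0308
gripper_force: 0.1
```

```bash
cat >> h.py <<'E'
def look():
    s=snap('side');b=blobs(s,'side');o=env.get_obs()
    print(o['time'],np.round(o['tool_pos'],4),np.round(o['wrist_force'],1))
    for k in b:
        for c,a in b[k]: print(k,int(a),np.round(c,1),np.round(onz(s,*c,.0335 if k=='red' else .017),4))
    return s
E
python3 -c "
from h import *
look()"
```

```text
6.125 [ 0.5218 -0.2286  0.0309] [-0.7  0.1 -0.1]
red 342 [274.3 215.2] [ 0.5237 -0.1835  0.0335]
red 24 [280.4 249.8] [ 0.4903 -0.0556  0.0335]
white 257 [268.6 233.9] [ 0.531  -0.1238  0.017 ]
white 138 [293.9 237.4] [ 0.4615 -0.1213  0.017 ]
white 57 [274.4 252. ] [ 0.5061 -0.0606  0.017 ]
```

Call:
play_rows(series=[[[0,0,0],[-3,0,1],0.64],[[0,0,0],[-3,0,1],0.64],[[0,0,0],[-3,0,0.5],0.64],[[0,0,0],[-3,0,0],0.64],[[0,0,0],[-3,0,0],0.64]])

```text
time: 6.75
tool_pos: [0.5229, -0.2135, 0.0275]
eef_rot: [-0.667, 0.745, 0.001, -0.0]
wrist_force: [-0.6, -0.8, -0.1]
width: 0.0306
gripper_force: 0.1
```

Call:
play_rows(series=[[[0,0,0],[-3,0,0],0.64],[[0,0,0],[-3,0,0],0.64],[[0,0,0],[-3,0,0],0.64],[[0,0,0],[-3,0,0],0.64],[[0,0,0],[-3,0,0],0.64]])

```text
time: 7.38
tool_pos: [0.525, -0.199, 0.0283]
eef_rot: [-0.667, 0.745, -0.0, -0.0]
wrist_force: [0.1, -0.4, 0.2]
width: 0.0305
gripper_force: 0.1
```

```bash
python3 -c "
from h import *
look()"
```

```text
7.425 [ 0.5251 -0.1987  0.0283] [ 0.1 -0.1  0.5]
red 350 [271.6 222.5] [ 0.527  -0.1526  0.0335]
red 24 [280.4 249.8] [ 0.4903 -0.0556  0.0335]
white 181 [268.1 235.8] [ 0.5313 -0.1166  0.017 ]
white 125 [293.8 239.7] [ 0.4608 -0.1127  0.017 ]
white 56 [274.6 252.1] [ 0.5056 -0.0605  0.017 ]
```

Call:
play_rows(series=[[[0,0,0],[-3,0,0],0.64],[[0,0,0],[-3,0,0],0.64],[[0,0,0],[-3,0,0],0.64],[[0,0,0],[-3,0,0],0.64],[[0,0,0],[-3,0,0],0.64]])

```text
time: 8.05
tool_pos: [0.5267, -0.1841, 0.0284]
eef_rot: [-0.667, 0.745, -0.0, -0.0]
wrist_force: [-0.4, -0.6, 0.2]
width: 0.0309
gripper_force: 0.1
```

Call:
play_rows(series=[[[0,0,0],[-2,0,0],0.64],[[0,0,0],[-2,0,0],0.64],[[0,0,0],[-2,0,0],0.64],[[0,0,0],[-2,0,0],0.64],[[0,0,0],[-2,0,0],0.64]])

```text
time: 8.68
tool_pos: [0.5277, -0.1742, 0.0283]
eef_rot: [-0.667, 0.745, -0.0, -0.0]
wrist_force: [0.0, -0.5, 0.4]
width: 0.031
gripper_force: 0.1
```

Run:
```python
from h import *
s=look()
cv2.imwrite('pics/c3.png',cv2.resize(s['img'][180:265,235:305,::-1],None,fx=7,fy=7,interpolation=cv2.INTER_CUBIC))
```

```text
8.725 [ 0.5278 -0.1741  0.0283] [ 0.8 -0.1  0.8]
red 414 [269.2 229. ] [ 0.5296 -0.1263  0.0335]
red 24 [280.4 249.8] [ 0.4903 -0.0556  0.0335]
white 110 [293.8 242.3] [ 0.4599 -0.1031  0.017 ]
white 55 [274.6 252.1] [ 0.5057 -0.0605  0.017 ]
white 18 [266.4 240. ] [ 0.5333 -0.1     0.017 ]
```

View pics/c3.png

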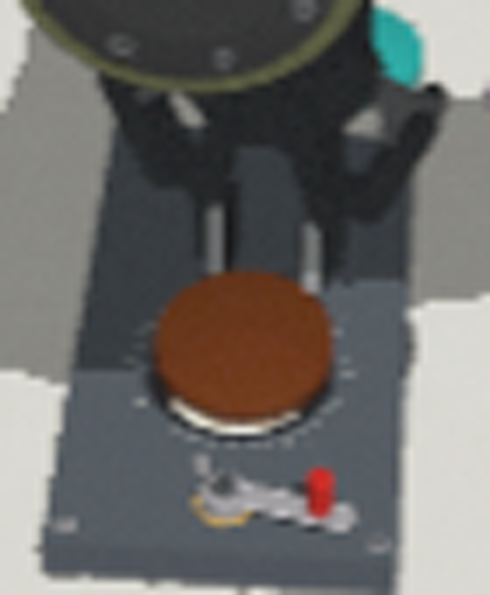

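The lens (px 269,229) has its nose over the near rim and a white sliver of window still shows ahead of it, so about 7 mm remain.

Call:
play_rows(series=[[[0,0,0],[-1.5,0,0],0.64],[[0,0,0],[-1.5,0,0],0.64],[[0,0,0],[-1.5,0,0],0.64],[[0,0,0],[-1,0,0],0.64],[[0,0,0],[-1,0,0],0.64]])

```text
time: 9.35
tool_pos: [0.5285, -0.1678, 0.0284]
eef_rot: [-0.667, 0.745, -0.0, -0.0]
wrist_force: [0.2, 0.9, 0.9]
width: 0.0308
gripper_force: 0.0
```

Run:
```python
from h import *
s=look()
cv2.imwrite('pics/c4.png',cv2.resize(s['img'][195:265,235:305,::-1],None,fx=8,fy=8,interpolation=cv2.INTER_CUBIC))
```

```text
9.4 [ 0.5285 -0.1677  0.0284] [-0.7 -0.1 -0.2]
red 383 [268.8 232.3] [ 0.5288 -0.1136  0.0335]
red 24 [280.4 249.8] [ 0.4903 -0.0556  0.0335]
white 107 [293.8 242.9] [ 0.4598 -0.1012  0.017 ]
white 53 [274.8 252. ] [ 0.5052 -0.0609  0.017 ]
```

View pics/c4.png

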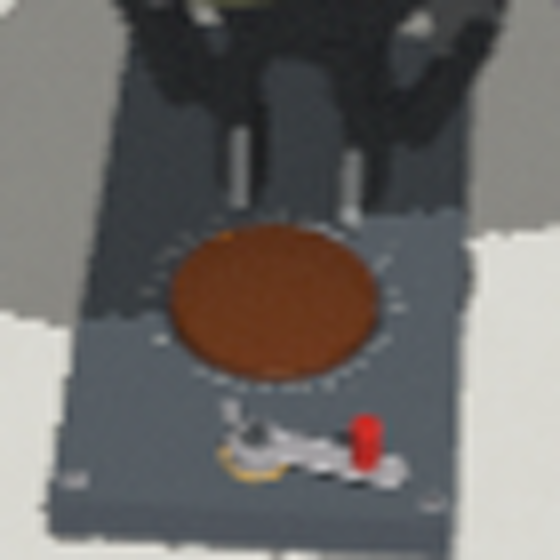

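The lens has dropped in: concentric with the scale marks, no white showing, clear of the fingers. Now I lift, close, and go behind the pin.

Call:
play_rows(series=[[[0,0,0],[3,0,0],0.64],[[0,0,0],[0,0,-25],0.64],[[0,0,0],[0,0,-45],1],[[0,0,0],[-36,13.5,0],1],[[0,0,0],[-37,13.5,0],1]])

```text
time: 10.02
tool_pos: [0.5092, -0.0949, 0.0989]
eef_rot: [-0.667, 0.745, -0.0, 0.0]
wrist_force: [0.3, -0.2, -0.7]
width: 0.0002
gripper_force: 0.0
```

Call:
play_rows(series=[[[0,0,0],[-37,13.5,0],1],[[0,0,0],[-37,13.5,0],1],[[0,0,0],[0,0,25],1],[[0,0,0],[0,0,15],1],[[0,0,0],[0,0,0],1]])

```text
time: 10.65
tool_pos: [0.4898, -0.0195, 0.0571]
eef_rot: [-0.667, 0.745, 0.0, -0.001]
wrist_force: [-0.1, -0.2, 0.6]
width: 0.0001
gripper_force: 0.0
```

Run:
```python
from h import *
s=look();print(env.get_obs()['q'],np.round(proj(s,env.get_obs()['tool_pos']),1))
t=snap('top')
o=np.zeros((560,800,3),np.uint8)
o[:,:480]=cv2.resize(s['img'][200:270,240:300,::-1],None,fx=8,fy=8,interpolation=cv2.INTER_CUBIC)
o[:280,480:]=cv2.resize(t['img'][170:240,190:270,::-1],(320,280),interpolation=cv2.INTER_CUBIC)
cv2.imwrite('pics/c5.png',o)
```

```text
10.7 [ 0.4905 -0.0195  0.0582] [-0.7 -0.6  0.5]
red 37 [259.9 236.8] [ 0.5497 -0.0931  0.0335]
[ 3.72512456e-01 -2.09553731e-01 -4.66549430e-01  5.29708596e-04
 -1.31488027e+00 -4.83275498e-01] [278.7 253.6]
```

View pics/c5.png

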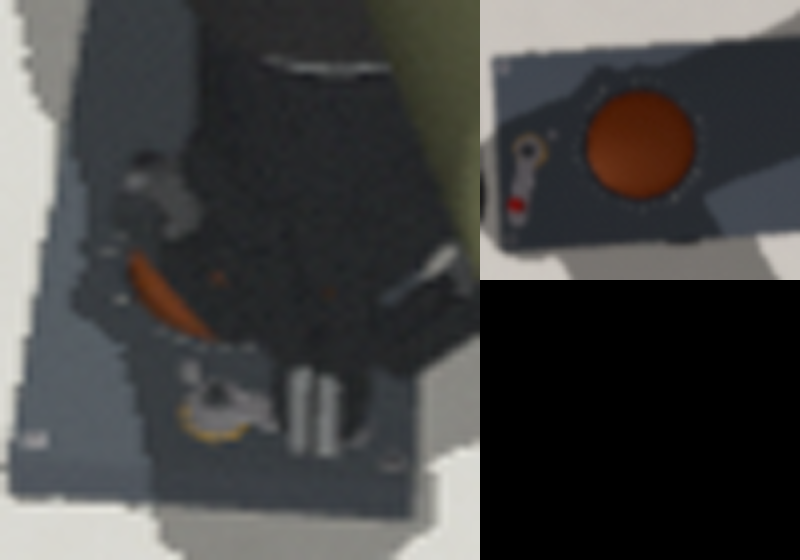

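The top crop shows the lens flat and concentric in the cell (px ~230,206), with the pin at (199,221) just in front of the closed fingers.

Call:
play_rows(series=[[[0,0,0],[0,0,9],1],[[0,0,0],[0,0,8],1],[[0,0,0],[3,-0.3,0],1],[[0,0,0],[3,-0.3,0],1],[[0,0,0],[3,-0.3,0],1]])

```text
time: 11.38
tool_pos: [0.4907, -0.0281, 0.0416]
eef_rot: [-0.667, 0.745, -0.0, 0.0]
wrist_force: [0.6, 0.2, -0.7]
width: 0.0003
gripper_force: 0.0
```

Call:
play_rows(series=[[[0,0,0],[3,-0.3,0],1],[[0,0,0],[3,-0.3,0],1],[[0,0,0],[3,-0.3,0],1],[[0,0,0],[3,-0.3,0],1],[[0,0,0],[3,-0.3,0],1]])

```text
time: 12.0
tool_pos: [0.4903, -0.0431, 0.0413]
eef_rot: [-0.667, 0.745, -0.0, 0.0]
wrist_force: [-0.2, 0.1, -0.2]
width: 0.0003
gripper_force: 0.5
```

Call:
play_rows(series=[[[0,0,0],[3,-0.3,0],1],[[0,0,0],[3,-0.3,0],1],[[0,0,0],[3,-0.3,0],1],[[0,0,0],[3,-0.3,0],1],[[0,0,0],[3,-0.3,0],1]])

```text
time: 12.62
tool_pos: [0.49, -0.0583, 0.0412]
eef_rot: [-0.667, 0.745, 0.0, -0.0]
wrist_force: [0.1, 0.5, 0.5]
width: -0.0001
gripper_force: 0.4
```

Run:
```python
from h import *
s=look()
t=snap('top');b=blobs(t,'top')
for c,a in b['red']:print(a,c,onz(t,*c,.046))
o=np.zeros((560,800,3),np.uint8)
o[:,:480]=cv2.resize(s['img'][200:270,240:300,::-1],None,fx=8,fy=8,interpolation=cv2.INTER_CUBIC)
o[:280,480:]=cv2.resize(t['img'][170:240,190:270,::-1],(320,280),interpolation=cv2.INTER_CUBIC)
cv2.imwrite('pics/c6.png',o)
```

```text
12.675 [ 0.4899 -0.0586  0.0412] [ 0.5  0.4 -0.2]
red 179 [264.5 235.4] [ 0.5384 -0.1     0.0335]
white 31 [293.5 253.6] [ 0.4567 -0.063   0.017 ]
570 [229.6122807  205.73859649] [ 0.53125798 -0.12533278  0.046     ]
```

View pics/c6.png

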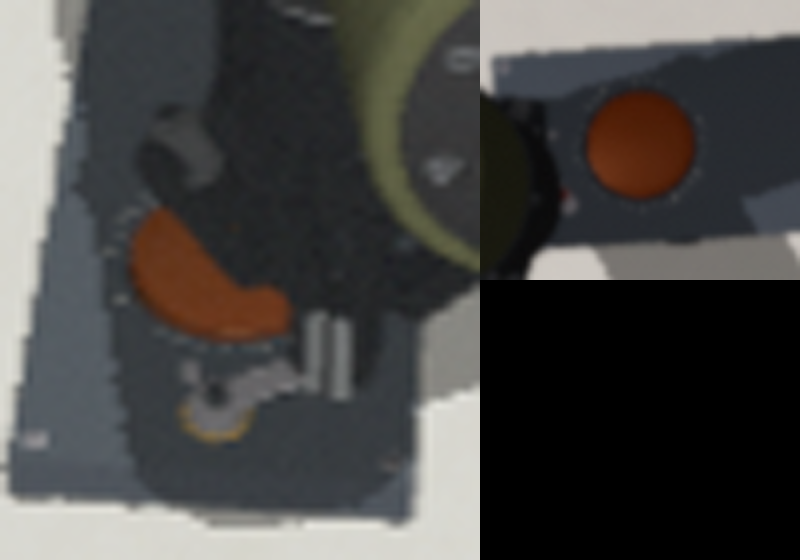

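The clip has swung about two thirds (arm now at ~60° open). I now go round to the robot side of the pin and push it away from the robot.

Call:
play_rows(series=[[[0,0,0],[-3,0,0],1],[[0,0,0],[0,12,0],1],[[0,0,0],[0,12,0],1],[[0,0,0],[15,0,0],1],[[0,0,0],[14,0,0],1]])

```text
time: 13.35
tool_pos: [0.4633, -0.082, 0.0416]
eef_rot: [-0.667, 0.745, -0.0, 0.0]
wrist_force: [0.4, -0.6, -0.9]
width: -0.0002
gripper_force: 0.0
```

Call:
play_rows(series=[[[0,0,0],[0,-4,0],1],[[0,0,0],[0,-4,0],1],[[0,0,0],[0,-3,0],1],[[0,0,0],[0,-3,0],1],[[0,0,0],[0,-3,0],1]])

```text
time: 13.98
tool_pos: [0.4806, -0.083, 0.0412]
eef_rot: [-0.667, 0.745, 0.0, -0.0]
wrist_force: [0.9, -0.1, 0.3]
width: 0.0003
gripper_force: 0.0
```

Call:
play_rows(series=[[[0,0,0],[0,-3,0],1],[[0,0,0],[0,-3,0],1],[[0,0,0],[0,-3,0],1],[[0,0,0],[0,-3,0],1],[[0,0,0],[0,-3,0],1]])

```text
time: 14.6
tool_pos: [0.4911, -0.0886, 0.0409]
eef_rot: [-0.667, 0.745, 0.001, -0.006]
wrist_force: [-16.7, -15.7, 8.2]
width: 0.0001
gripper_force: 11.6
```

Call:
play_rows(series=[[[0,0,0],[0,-2,0],1],[[0,0,0],[0,-2,0],1],[[0,0,0],[0,-2,0],1],[[0,0,0],[0,-2,0],1],[[0,0,0],[0,-1,0],1]])

```text
time: 15.22
tool_pos: [0.4987, -0.0929, 0.0408]
eef_rot: [-0.666, 0.746, 0.0, -0.009]
wrist_force: [-16.8, -26.3, 7.2]
width: 0.0002
gripper_force: 21.0
```

Run:
```python
from h import *
s=look()
t=snap('top');b=blobs(t,'top')
for c,a in b['red']:print(a,c,onz(t,*c,.046))
o=np.zeros((560,800,3),np.uint8)
o[:,:480]=cv2.resize(s['img'][200:270,240:300,::-1],None,fx=8,fy=8,interpolation=cv2.INTER_CUBIC)
o[:280,480:]=cv2.resize(t['img'][170:240,190:270,::-1],(320,280),interpolation=cv2.INTER_CUBIC)
cv2.imwrite('pics/c7.png',o)
```

```text
15.275 [ 0.4987 -0.093   0.0408] [-16.  -27.2   6.2]
red 285 [266.3 233.5] [ 0.5347 -0.108   0.0335]
white 66 [293.6 249.2] [ 0.4581 -0.0785  0.017 ]
442 [232.10633484 205.09276018] [ 0.53297165 -0.13171176  0.046     ]
```

View pics/c7.png

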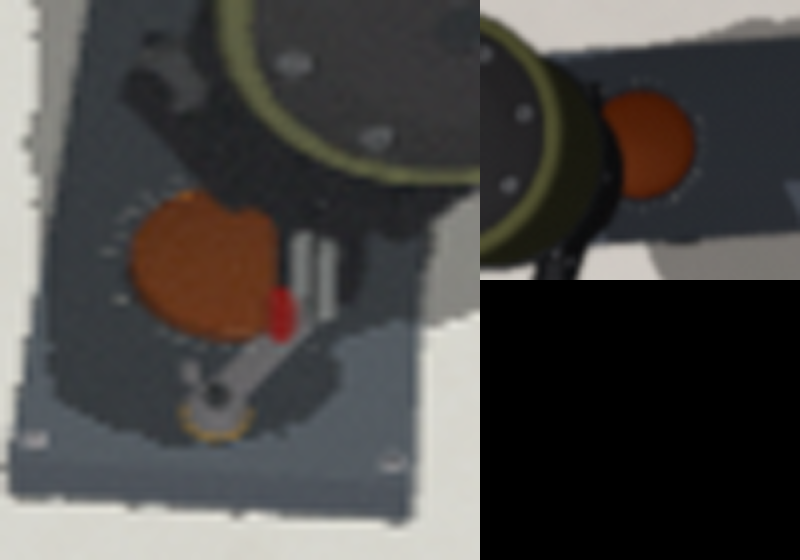

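The fingers met the pin at the edge of their far corner and are wedging it partly along the arm (about 30 N). The pin is at side px (275,239). I back off and come at it more centrally.

Call:
play_rows(series=[[[0,0,0],[0,8,0],1],[[0,0,0],[0,10,0],1],[[0,0,0],[0,8,0],1],[[0,0,0],[-10,0,0],1],[[0,0,0],[0,0,0],1]])

```text
time: 15.95
tool_pos: [0.48, -0.0718, 0.0416]
eef_rot: [-0.668, 0.744, -0.0, 0.0]
wrist_force: [0.4, -0.3, 0.4]
width: 0.0001
gripper_force: 0.0
```

Run:
```python
from h import *
s=look()
H,Sa,V=[x.astype(int) for x in cv2.split(cv2.cvtColor(s['img'],cv2.COLOR_RGB2HSV))]
im=s['img'].astype(int);m=(im[:,:,0]>2.2*im[:,:,1])&(im[:,:,0]>110)&(im[:,:,1]<.75*im[:,:,1].max())&(abs(im[:,:,1]-im[:,:,2])<14)&(im[:,:,0]>3*im[:,:,1])
m[:200]=0;m[265:]=0;m[:,:240]=0;m[:,300:]=0
v,u=np.nonzero(m);print(len(u),u.mean(),v.mean(),u.min(),u.max(),v.min(),v.max());print(onz(s,u.mean(),v.mean(),.0415))
print(np.round(proj(s,env.get_obs()['tool_pos']),1))
```

```text
16.0 [ 0.48   -0.0721  0.0416] [-0.6  0.1  0.3]
red 325 [267.9 234.3] [ 0.5301 -0.1055  0.0335]
white 38 [293.6 252.7] [ 0.4569 -0.0662  0.017 ]
12 278.5 241.5 278 279 239 244
[ 0.4979814  -0.07610249  0.0415    ]
[285.3 243.4]
```

Call:
play_rows(series=[[[0,0,0],[2,2,0],1],[[0,0,0],[0,-3,0],1],[[0,0,0],[0.8,-3,0],1],[[0,0,0],[0.8,-3,0],1],[[0,0,0],[0.8,-3,0],1]])

```text
time: 16.62
tool_pos: [0.4889, -0.0787, 0.0412]
eef_rot: [-0.667, 0.745, 0.0, -0.0]
wrist_force: [-2.9, -0.0, 0.0]
width: -0.0
gripper_force: 1.0
```

Call:
play_rows(series=[[[0,0,0],[0.8,-2.5,0],1],[[0,0,0],[0.8,-2.5,0],1],[[0,0,0],[0.7,-2.5,0],1]])

```text
time: 17.0
tool_pos: [0.4964, -0.0815, 0.0414]
eef_rot: [-0.667, 0.745, -0.0, 0.0]
wrist_force: [-1.1, 0.2, 1.3]
width: -0.0001
gripper_force: 0.7
```

Call:
play_rows(series=[[[0,0,0],[0.5,-2.5,0],1],[[0,0,0],[0.5,-2.5,0],1],[[0,0,0],[0.3,-2.5,0],1]])

```text
time: 17.38
tool_pos: [0.5037, -0.0837, 0.0413]
eef_rot: [-0.667, 0.745, -0.0, 0.0]
wrist_force: [-1.0, -0.4, 0.1]
width: 0.0001
gripper_force: 0.6
```

Call:
play_rows(series=[[[0,0,0],[0.2,-1.5,0],1],[[0,0,0],[0,-1.5,0],1],[[0,0,0],[0,-1,0],1]])

```text
time: 17.75
tool_pos: [0.5075, -0.0843, 0.0413]
eef_rot: [-0.667, 0.745, -0.0, -0.0]
wrist_force: [-1.4, -0.1, 0.8]
width: 0.0
gripper_force: 0.5
```

Run:
```python
from h import *
s=look()
cv2.imwrite('pics/c8.png',cv2.resize(s['img'][200:270,240:300,::-1],None,fx=8,fy=8,interpolation=cv2.INTER_CUBIC))
```

```text
17.8 [ 0.5076 -0.0842  0.0413] [-1.2 -1.   0.6]
red 177 [263.6 233.6] [ 0.5418 -0.1063  0.0335]
white 66 [293.6 249.2] [ 0.4581 -0.0785  0.017 ]
```

View pics/c8.png

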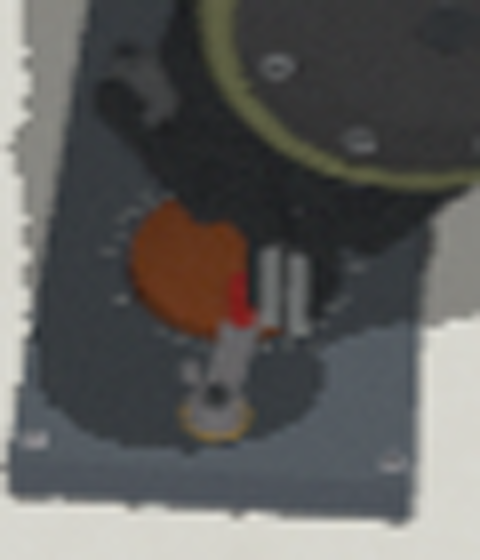

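The clip is over the lens with about 20° to go: pin px (270,237), pivot px (267,249). I keep pushing until the stop is felt.

Call:
play_rows(series=[[[0,0,0],[0,-1.5,0],1],[[0,0,0],[0,-1.5,0],1],[[0,0,0],[0,-1.5,0],1],[[0,0,0],[0,-1.5,0],1]])

```text
time: 18.3
tool_pos: [0.5134, -0.0849, 0.0413]
eef_rot: [-0.667, 0.745, 0.0, -0.0]
wrist_force: [-3.2, 0.5, 1.3]
width: -0.0
gripper_force: 1.3
```

Call:
play_rows(series=[[[0,0,0],[0,-1,0],1],[[0,0,0],[0,-1,0],1],[[0,0,0],[0,-1,0],1]])

```text
time: 18.68
tool_pos: [0.5143, -0.0852, 0.0408]
eef_rot: [-0.667, 0.745, 0.002, -0.002]
wrist_force: [-11.8, 2.5, 6.1]
width: 0.0
gripper_force: 6.8
```

The stop is felt (11.8 N, tip standing still). I retreat and check.

Call:
play_rows(series=[[[0,0,0],[0,10,0],1],[[0,0,0],[0,20,0],1],[[0,0,0],[0,0,-50],1],[[0,0,0],[0,0,-50],1],[[0,0,0],[-50,0,-20],1]])

```text
time: 19.3
tool_pos: [0.4934, -0.0333, 0.1654]
eef_rot: [-0.666, 0.746, -0.002, 0.003]
wrist_force: [1.1, 0.1, -0.0]
width: 0.0003
gripper_force: 0.0
```

Call:
play_rows(series=[[[0,0,0],[-60,0,0],1],[[0,0,0],[-60,0,0],1],[[0,0,0],[-60,0,0],1],[[0,0,0],[-60,0,0],1],[[0,0,0],[0,0,0],1]])

```text
time: 19.92
tool_pos: [0.518, 0.2097, 0.1605]
eef_rot: [-0.669, 0.744, 0.0, 0.0]
wrist_force: [-0.3, -0.3, 0.5]
width: 0.0003
gripper_force: 0.0
```

Run:
```python
from h import *
S={n:snap(n) for n in('top','side')}
print(env.get_obs()['time'],env.get_obs()['tool_pos'])
P={}
for n in S:
    im=S[n]['img'].astype(int);r,g,b=im[...,0],im[...,1],im[...,2]
    x0,y0,x1,y1=(192,190,250,232) if n=='top' else (245,215,296,260)
    hsv=cv2.cvtColor(S[n]['img'],cv2.COLOR_RGB2HSV).astype(int);H=hsv[...,0]
    for nm,m in(('pin',((H>=172)|(H<=2))&(hsv[...,1]>120)&(r>120)),('lens',(H<14)&(hsv[...,1]>120)&(r>40))):
        k=np.zeros(m.shape,np.uint8);k[y0:y1,x0:x1]=m[y0:y1,x0:x1]
        _,_,st,ce=cv2.connectedComponentsWithStats(k);
        for i in np.argsort(-st[1:,4])[:2]+1:print(n,nm,st[i].tolist(),ce[i].round(1),onz(S[n],*ce[i],.044 if nm=='pin' else .027).round(4))
    th=np.radians(4);ey=np.array([-np.sin(th),np.cos(th),0]);ex=np.array([np.cos(th),np.sin(th),0])
    c=np.array([.532,-.123,.024])
    for ph in(0,.2,.4):
        d=-ey*np.cos(ph)-ex*np.sin(ph)
        q=c+.072*ey+.036*d;q[2]=.044;print(n,'predicted pin',ph,np.round(proj(S[n],q),1))
    print('lens pred',np.round(proj(S[n],c+[0,0,.004]),1))
# others moved?
a=cv2.imread('pics/top0.png')[:,:,::-1].astype(int);d=abs(a-S['top']['img']).max(2)>50
_,_,st,ce=cv2.connectedComponentsWithStats(d.astype(np.uint8));print([s.tolist() for s in st[1:] if s[4]>12])
```

```text
20.025 [0.5182165  0.20683238 0.16116876]
top pin [213, 204, 4, 4, 12] [214.5 205.5] [ 0.5317 -0.0862  0.044 ]
top lens [217, 193, 26, 26, 527] [229.9 205.7] [ 0.5329 -0.1245  0.027 ]
top lens [214, 205, 3, 3, 9] [215. 206.] [ 0.5316 -0.0853  0.027 ]
top predicted pin 0 [214.8 206.4]
top predicted pin 0.2 [214.7 209.1]
top predicted pin 0.4 [214.  211.9]
lens pred [229.3 206. ]
side lens [274, 237, 6, 5, 15] [275.8 238.7] [ 0.5079 -0.099   0.027 ]
side predicted pin 0 [267.1 236.4]
side predicted pin 0.2 [269.8 236.8]
side predicted pin 0.4 [272.4 237.6]
lens pred [268.2 231.2]
[[151, 144, 126, 140, 7807], [0, 173, 59, 50, 1442], [205, 194, 37, 24, 509], [246, 196, 26, 26, 533], [196, 211, 7, 16, 68], [118, 353, 112, 28, 1957]]
```

```bash
python3 -c "
from cell import env
print(env.finish_job())"
```

```text
the job is handed in; nothing more can be done
None
```

The job is handed in at about 20 s: the brown lens lies flat in the cell, the clip is against its stop with its nose over the lens, and the arm is clear; the one hitch was a first push on the pin that wedged at about 32 N at the wrist, so I backed off and redid it lightly.

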